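# Roll the cap strips home on a 96-well plate

### The job

Take the hand roller from its stand and roll it across the row of cap strips on the 96-well plate, in one pass from the orange strip to the far end without lifting, pressing down steadily with about 15 N (never above 35 N, the plate cracks), so that all twelve strips are fully home. Touch the plate and strips only with the roller; then put the roller gently back on its stand as it was, let go, and leave everything else where it is.

Things in the scene. Friction and masses are not known exactly. Their poses are not given: they have to be found in the camera images.
- plate: Fixed, level holder (black base 150 x 110 x 12 mm on adjustable feet: its height varies, read it) with a white 96-well plate 128 x 86 mm, deck 43 to 55 mm above the origin (shims under it), carrying 12 push-down cap strips. Origin: centre of the base's underside; x runs along the row from the orange first strip (-x) to the last (+x), y along a strip, z up. The plate cracks above 35 N; about 15 N is right.
- first_strip (a point): On the plate, middle of the orange first strip, x = -49.5 mm, z = 50 mm: its top when home if no shim is fitted; shims lift the whole plate 0 to 12 mm more (unmeasured, level: feel for it). Strips are 8.5 (x) x 78 (y) x 6 mm, pitch 9 mm. Fully up it is 4 mm higher. It moves straight down only, needs about 5 N to go (the wheel bears on two or three strips at once), stays where left and ends on a hard stop.
- last_strip (a point): On the plate, middle of the last strip (x = +49.5 mm, farthest from the orange one), also at z = 50 mm, shims not counted
- roller: Hand roller, about 0.28 kg. Origin: lowest line of the wheel, at its middle; z up, y along the axle, so it rolls along x (either way). Free-turning black rubber wheel 36 mm diameter, 84 mm long, axle at z = 18 mm, between two cheeks reaching down to z = 8 mm; above it an aluminium crossbar 32 (x) x 144 (y) mm, z = 42 to 52 mm; on that an upright black handle with orange end.
- roller_grip (a point): Middle of the roller's handle, 82 mm above the wheel's lowest line. The handle is 24 mm (roller x) by 32 mm (roller y), from 52 to 107 mm above the wheel's lowest line: grip from above, across the 24 mm
- wheel (a joint): turn of the roller's wheel about its axle, rad, either sign; 0 at the start
- stand: Fixed roller stand, origin at the centre of its underside, z up. Base 70 x 160 x 12 mm; two aluminium posts 50 (x) x 19 mm (y) at y = +-64.5 mm, flat tops 60 mm above the origin. The roller hangs in it: crossbar ends on the posts, axle along the stand's y, wheel clear of the base, roller origin 18 mm above the stand's; the cheeks have 6 mm of play each way in y.
- bottle: clear glass bottle with orange cap, 66 mm diameter, 130 mm tall, origin at its underside; a bystander
- jar: small amber jar with orange cap, 54 mm diameter, 75 mm tall, origin at its underside; a bystander
- samplebox: white divided sample box 130 x 130 x 50 mm, origin at its underside; a bystander
- tuberack: blue tube rack 90 x 130 x 28 mm, origin at its underside; a bystander
- strip1 (a joint): cap strip 1 of 12 (the orange first strip): 0 = fully up, 0.004 = fully home (m, pushed down)
- strip2 (a joint): cap strip 2 of 12 (counted from the orange one): 0 = fully up, 0.004 = fully home (m, pushed down)
- strip3 (a joint): cap strip 3 of 12 (counted from the orange one): 0 = fully up, 0.004 = fully home (m, pushed down)
- strip4 (a joint): cap strip 4 of 12 (counted from the orange one): 0 = fully up, 0.004 = fully home (m, pushed down)
- strip5 (a joint): cap strip 5 of 12 (counted from the orange one): 0 = fully up, 0.004 = fully home (m, pushed down)
- strip6 (a joint): cap strip 6 of 12 (counted from the orange one): 0 = fully up, 0.004 = fully home (m, pushed down)
- strip7 (a joint): cap strip 7 of 12 (counted from the orange one): 0 = fully up, 0.004 = fully home (m, pushed down)
- strip8 (a joint): cap strip 8 of 12 (counted from the orange one): 0 = fully up, 0.004 = fully home (m, pushed down)
- strip9 (a joint): cap strip 9 of 12 (counted from the orange one): 0 = fully up, 0.004 = fully home (m, pushed down)
- strip10 (a joint): cap strip 10 of 12 (counted from the orange one): 0 = fully up, 0.004 = fully home (m, pushed down)
- strip11 (a joint): cap strip 11 of 12 (counted from the orange one): 0 = fully up, 0.004 = fully home (m, pushed down)
- strip12 (a joint): cap strip 12 of 12 (counted from the orange one): 0 = fully up, 0.004 = fully home (m, pushed down)
There are look-alikes about, which are no part of the job. Leave any pink or yellow look-alike of the roller alone.

How it is judged:
By the outcome, as a careful person would: the job done as asked, in the order asked, and still so for the second after the job is handed in, with the robot touching nothing.
It also fails if it takes over 72 s, if anything falls off the work surface, if the arm or the gripper's body presses on something with over 40 N, if the wrist force passes 120 N, or if a joint passes its speed limit or range.

### The arm

A 6-joint arm with a two-finger parallel gripper is mounted at the origin on the work surface. World frame = base frame: x ahead of the robot, y to its left, z up, the work surface at z = 0. Lengths are in m, angles in rad, forces in N, time in s.
With the tool pointing down it reaches from about 0.425 to 0.95 m from the base axis. Payload 3.5 kg.
Tool frame: the origin (TCP) lies on the centre line of the jaws, within the pads' length; the fingertips stand 14 mm ahead of it and the grasp point (between the pads) lies 5 mm behind it (ctrl.finger_overhang is the distance from the TCP to the fingertips, in m); z points along the fingers, y is the line along which they close (so a half turn about z gives the same grasp; the last joint's range is limited). The gripper opens to 85 mm and grips with 20 to 120 N. Pads are 22 mm wide; open, the fingers measure 114 mm over their backs; the gripper's body (76 mm by 85 mm) begins 54 mm behind the grasp point. The pads swing forward as they close: fully open they stand 13 mm farther back than shut.
Start: joints at [-1.415, 0.286, 1.577, -0, 1.279, -0.15], TCP at [0.203, -0.644, 0.245] pointing down, gripper open.
Joint ranges: [-2.77, 2.77], [-0.9, 2.22], [0.21, 2.48], [-1.53, 4.67], [0.24, 2.81], [-2.84, 2.84]. Speed limits (rad/s): [2.79, 2.79, 3.14, 3.14, 3.14, 3.14].

### API

Orientations are given as a unit quaternion [x, y, z, w].
In Python, from plant import ctrl gives the robot as it stands.
- The arm moves only by the tool send_rows, never from a script. Its argument "moves" is text: rows parted by semicolons, each of 7 numbers parted by spaces: the turn, a rotation vector about the tool's x, y, z in units of 360 degrees (1.0 is 360 degrees), then the shift along the tool's x, y, z in units of 20 cm (1.0 is 20 cm), then the gripper's target within -1 to 1 (fully open at 1, half-way at 0, shut at -1). A call has 1 to 12 rows; each row is the pose to reach, as a shift and turn from the pose commanded when the call began, along the tool's axes at that moment, turning the shorter way round; what a row does not reach only later rows make up. A row lasts 1/8 s, in which the tool goes at most 62.5 mm and 10.7 degrees, less where a joint would pass 70% of its speed; a pose out of reach is approached as far as the arm can. A call with a number of a shift or a turn outside -1 to 1 is refused whole. A call with a gripper value outside its range is refused whole. The fingers move at their own pace and stop on an object; "newtons" is the grip in N (left out, the last holds). Time passes only in rows, so rows that repeat a pose let the fingers close. It gives the time, the measured TCP pose, the force, the opening and the grip force at its end, in the units of the state.
- ctrl.get_state(): the state, without advancing time (a new reading comes with each control period).
- ctrl.read_camera(name): name is "side" or "top" or "wrist"; returns a dict with "image" (384x512x3 uint8, red, green, blue), "fovy" (degrees; the focal length in pixels is half the picture's height over the tangent of half this angle, whatever the lens; pixels are square), "cx", "cy" (the principal point, pixels), "distortion" ([k1, k2, p1, p2, k3] as OpenCV has them; the pictures are not rectified), "extrinsics" (4x4, takes a point from camera to world coordinates). Camera axes: x right, y up, looking along -z (the intrinsics and any distortion apply to the point x, -y, -z); pixel columns grow to the right and rows downward; lengths in m; the calibration is good to about 2 mm. A picture is of the moment at which its call begins. There is no depth.
- ctrl.sign_off(): hands the job in; it is judged then, once.
The state is a dict: "time": time; "qpos": joint angles; "dq": joint speeds; "joint_efforts": joint torques, N m; "eef_pos": TCP position; "tcp_rot": TCP orientation; "contact_force": force on the tool from outside, world axes, zero at the start; "wrist_torque": the same for the moment, N m; "opening": opening from 0.0 (shut) to 1.0 (fully open); "finger_force": force on a finger pad.
Only numpy, scipy, OpenCV 4.12 (cv2) and the standard library are available. Lean on these libraries where they do the work, as an engineer would, in place of code of your own. Each camera call takes 0.05 s, during which the arm holds its last target. There are 200 camera calls.

## Working session

There is one attempt and no reset: what is moved stays moved. The work goes in short steps, Python scripts to look and compute and a tool call to move; the robot and the scene stay as the last step left them, time stands still between calls to the robot, and variables do not carry over. Pictures are saved under pics/ and viewed, at most 10 in all, crops included, and the job is handed in when it is done.

Besides the shell and the picture viewer there is one more tool, called after ">>>" as name(argument=value, ...), one argument or row to a line, values as JSON. send_rows: Moves the arm, as the interface text tells. Its arguments: {"type":"object","properties":{"moves":{"type":"string"},"newtons":{"type":"number"}},"required":["moves"]}

```bash
mkdir -p pics; ls; cat > h.py <<'E'
import numpy as np, cv2
from plant import ctrl
def cam(n,save=None):
    c=ctrl.read_camera(n)
    if save: cv2.imwrite(save,c["image"][:,:,::-1])
    return c
def K(c):
    f=c["image"].shape[0]/2/np.tan(np.radians(c["fovy"])/2)
    return np.array([[f,0,c["cx"]],[0,f,c["cy"]],[0,0,1]])
def ray(c,uv):
    p=cv2.undistortPoints(np.array(uv,float).reshape(-1,1,2),K(c),np.array(c["distortion"],float)).reshape(-1,2)
    E=np.array(c["extrinsics"]); d=np.c_[p[:,0],-p[:,1],-np.ones(len(p))]@E[:3,:3].T
    return E[:3,3],d
def plane(c,uv,z):
    o,d=ray(c,uv); return o+d*((z-o[2])/d[:,2])[:,None]
def proj(c,P):
    E=np.array(c["extrinsics"]); q=(np.array(P,float)-E[:3,3])@E[:3,:3]
    q=q*[1,-1,-1]
    return cv2.projectPoints(q.reshape(-1,1,3),np.zeros(3),np.zeros(3),K(c),np.array(c["distortion"],float))[0].reshape(-1,2)
def tri(c1,u1,c2,u2):
    o1,d1=ray(c1,[u1]);o2,d2=ray(c2,[u2]);d1=d1[0];d2=d2[0]
    s=np.linalg.lstsq(np.c_[d1,-d2],o2-o1,rcond=None)[0]
    a,b=o1+d1*s[0],o2+d2*s[1]; return (a+b)/2,np.linalg.norm(a-b)
E
python3 - <<'E'
from h import *
a=cam("top","pics/top0.png");b=cam("side","pics/side0.png")
for c in (a,b): print(np.round(c["extrinsics"],3).tolist(),c["fovy"],c["distortion"])
s=ctrl.get_state();print(s)
E
```

```text
pics
[[0.004, 0.985, -0.172, 0.307], [-1.0, 0.003, -0.008, -0.01], [-0.007, 0.172, 0.985, 1.428], [0.0, 0.0, 0.0, 1.0]] 52.335606763332294 [-0.10195139  0.          0.          0.          0.        ]
[[-0.98, -0.125, 0.152, 0.76], [0.196, -0.565, 0.802, 1.245], [-0.014, 0.816, 0.578, 0.994], [0.0, 0.0, 0.0, 1.0]] 46.240112670593945 [0.05542835 0.         0.         0.         0.        ]
{'time': 0.1, 'qpos': array([-1.41501440e+00,  2.87109853e-01,  1.57801939e+00, -2.20238567e-06,
        1.27858179e+00, -1.50001675e-01]), 'dq': array([ 0.00059841, -0.0026205 , -0.00336065, -0.00116029,  0.00052334,
       -0.00088756]), 'joint_efforts': array([ 3.73986113e-04, -4.07297802e+01, -2.93700296e+01, -1.45749564e-04,
        3.42087973e-03, -9.00919872e-06]), 'eef_pos': array([ 0.20314196, -0.64312494,  0.24406967]), 'tcp_rot': array([ 9.88334196e-01,  1.52297062e-01, -4.11536767e-06, -1.05918583e-03]), 'contact_force': array([-0.64967657,  0.21471654,  0.35147288]), 'wrist_torque': array([-0.0550859 ,  0.07208661, -0.0105771 ]), 'finger_force': 0.0, 'opening': 1.0017200187416582}
```

View pics/top0.png

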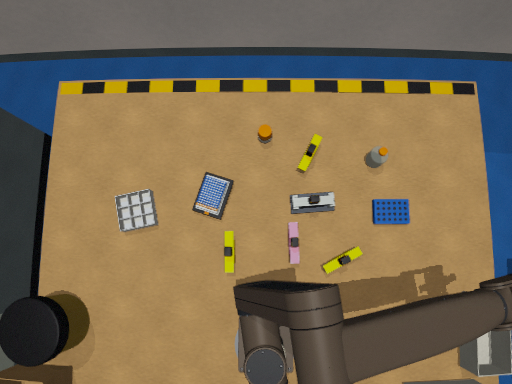

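View pics/side0.png

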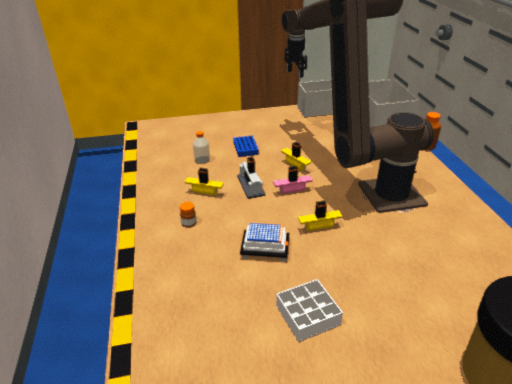

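The top view shows the plate at about (213,195), with its orange strip on the near edge at about (209,211). The grey-crossbar roller in its stand is at about (313,202). The yellow and pink look-alikes stand around it. Next I'll get rough positions and then look from close by.

```bash
python3 - <<'E'
from h import *
a=cam("top");b=cam("side")
print("plate",plane(a,[[213,195]],.055)," orange",plane(a,[[209,211]],.055))
print("stand ends",plane(a,[[292,203],[334,202]],.07), "handle",plane(a,[[314,200]],.125))
print("handle tri",tri(a,(314,199.5),b,(251,158)))
for n,p,z in [("bottle",(378,157),.13),("rack",(391,212),.028),("yellow",(310,153),.1),("pink",(294,243),.1),("yellow2",(342,260),.1),("y3",(229,252),.1),("jar",(265,132),.07),("box",(136,210),.05)]: print(n,plane(a,[p],z).round(3))
c=cam("wrist"); print(np.round(c["extrinsics"],3).tolist(),c["fovy"],c["distortion"])
from scipy.spatial.transform import Rotation as R
s=ctrl.get_state();T=np.eye(4);T[:3,:3]=R.from_quat(s["tcp_rot"]).as_matrix();T[:3,3]=s["eef_pos"]
print(np.round(T,3).tolist()); print(np.round(np.linalg.inv(T)@c["extrinsics"],4).tolist())
E
```

```text
plate [[0.51872646 0.18706354 0.055     ]]  orange [[0.46131877 0.19979518 0.055     ]]
stand ends [[ 0.48897821 -0.09322772  0.07      ]
 [ 0.49287329 -0.24097478  0.07      ]] handle [[ 0.49198454 -0.16410232  0.125     ]]
handle tri (array([ 0.49596572, -0.1647582 ,  0.12600575]), np.float64(0.005000050025871353))
bottle [[ 0.641 -0.388  0.13 ]]
rack [[ 0.462 -0.456  0.028]]
yellow [[ 0.662 -0.156  0.1  ]]
pink [[ 0.349 -0.097  0.1  ]]
yellow2 [[ 0.292 -0.259  0.1  ]]
y3 [[0.318 0.122 0.1  ]]
jar [[0.748 0.003 0.07 ]]
box [[0.464 0.465 0.05 ]]
[[0.302, 0.904, 0.302, 0.281], [-0.953, 0.286, 0.095, -0.62], [-0.0, -0.317, 0.949, 0.374], [0.0, 0.0, 0.0, 1.0]] 60.657881265724996 [-0.01441647  0.          0.          0.          0.        ]
[[0.954, 0.301, -0.0, 0.203], [0.301, -0.954, 0.001, -0.643], [0.0, -0.001, -1.0, 0.245], [0.0, 0.0, 0.0, 1.0]]
[[0.0006, 0.9485, 0.3167, 0.0817], [1.0, -0.0002, -0.001, 0.0009], [-0.0009, 0.3167, -0.9485, -0.1297], [0.0, 0.0, 0.0, 1.0]]
```

>>> send_rows(
  moves="0 0 0 1 -0.87 0 1;0 0 0 1 -0.87 0 1;0 0 0 1 -0.87 0 1;0 0 0 1 -0.87 0 1;0 0 0 1 -0.87 0 1",
)

```text
time: 0.88
eef_pos: [0.343, -0.4146, 0.2453]
tcp_rot: [0.988, 0.154, 0.0, -0.0]
contact_force: [-0.9, -0.1, -0.9]
opening: 0.998
finger_force: 0.0
```

>>> send_rows(
  moves="0 0 -0.2 1 -0.87 0 1;0 0 -0.2 1 -0.87 0 1;0 0 -0.2 1 -0.87 0 1;0 0 -0.2 1 -0.87 0 1;0 0 -0.2 1 -0.87 0 1;0 0 -0.2 1 -0.87 0 1;0 0 -0.2 1 -0.87 0 1;0 0 -0.2 1 -0.87 0 1;0 0 -0.2 1 -0.87 0 1",
)

```text
time: 2.0
eef_pos: [0.4799, -0.1919, 0.2453]
tcp_rot: [0.711, 0.703, -0.0, 0.0]
contact_force: [0.7, -0.2, -0.2]
opening: 0.997
finger_force: 0.0
```

```bash
cat >> h.py <<'E'
from scipy.spatial.transform import Rotation as R
def to(xyz,phi):
    "delta from the measured pose to TCP xyz, tool straight down, tool x at phi deg; in move units"
    s=ctrl.get_state();r=R.from_quat(s["tcp_rot"])
    a=np.radians(phi);g=R.from_matrix(np.array([[np.cos(a),np.sin(a),0],[np.sin(a),-np.cos(a),0],[0,0,-1.]]))
    print("turn",((r.inv()*g).as_rotvec()/2/np.pi).round(4),"shift",(r.inv().apply(np.array(xyz)-s["eef_pos"])/.2).round(4))
E
python3 - <<'E'
from h import *
s=ctrl.get_state();print(s["time"],s["eef_pos"],s["qpos"]);cam("wrist","pics/w1.png")
to([.48,-.165,.26],90)
E
```

```text
2.0 [ 0.47989679 -0.19190499  0.24531728] [-5.76837844e-01 -6.61698809e-02  1.96082337e+00 -1.29269770e-04
  1.24687759e+00 -5.65848843e-01]
turn [-0.      0.     -0.0017] shift [ 0.1341 -0.0007 -0.0735]
```

View pics/w1.png

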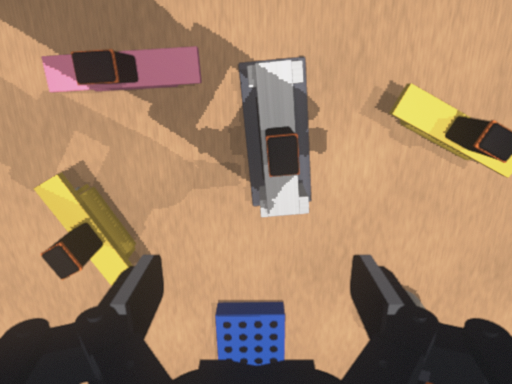

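The wrist view shows the roller in its stand, with the handle top at about (283,151) and the crossbar running from (280,60) to (286,215). The look-alikes are to the left and right. I'll enlarge it to measure.

```bash
python3 - <<'E'
from h import *
c=cam("wrist");im=c["image"];np.save("w1.npy",im)
hsv=cv2.cvtColor(im,cv2.COLOR_RGB2HSV)
roi=np.zeros(im.shape[:2],np.uint8);roi[50:225,235:325]=1
org=((hsv[...,0]<20)&(hsv[...,1]>170)&(hsv[...,2]>60)&(roi>0)).astype(np.uint8)
ys,xs=np.nonzero(org);print(len(xs),xs.min(),xs.max(),ys.min(),ys.max())
r=cv2.minAreaRect(np.c_[xs,ys].astype(np.float32));print(r)
bx=cv2.boxPoints(r);P=plane(c,bx,.125);print(P.round(4),P.mean(0),np.linalg.norm(np.diff(P,axis=0),axis=1))
crop=cv2.resize(im[45:230,225:335],None,fx=3.2,fy=3.2,interpolation=cv2.INTER_CUBIC);cv2.imwrite("pics/w1c.png",crop[:,:,::-1])
E
```

```text
Traceback (most recent call last):
ValueError: zero-size array to reduction operation minimum which has no identity
```

```bash
python3 - <<'E'
from h import *
im=np.load("w1.npy")
crop=cv2.resize(im[45:230,225:335],None,fx=3.2,fy=3.2,interpolation=cv2.INTER_CUBIC);cv2.imwrite("pics/w1c.png",crop[:,:,::-1])
print(im[150,258:306].tolist())
E
```

```text
[[64, 62, 65], [62, 59, 61], [52, 48, 48], [59, 56, 55], [92, 91, 89], [120, 118, 117], [122, 121, 121], [114, 111, 110], [103, 85, 81], [110, 67, 51], [71, 47, 37], [44, 40, 39], [46, 42, 41], [47, 44, 41], [46, 43, 42], [48, 45, 42], [47, 44, 42], [46, 41, 40], [49, 45, 44], [47, 42, 42], [50, 44, 44], [49, 42, 42], [47, 43, 43], [51, 45, 46], [47, 44, 43], [49, 45, 43], [50, 44, 43], [50, 46, 44], [45, 43, 40], [49, 44, 43], [48, 44, 42], [47, 45, 43], [50, 44, 42], [50, 46, 45], [51, 46, 44], [50, 44, 43], [49, 44, 43], [48, 43, 40], [51, 43, 39], [86, 59, 46], [115, 76, 59], [90, 73, 72], [76, 74, 77], [75, 72, 76], [77, 73, 76], [77, 74, 77], [76, 73, 77], [77, 74, 77]]
```

View pics/w1c.png

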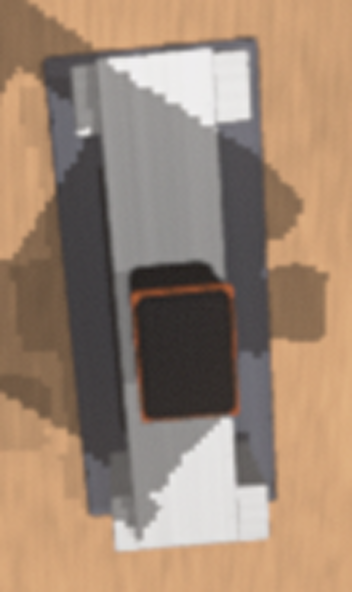

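The crop shows the orange rim's corners at crop (132,290), (233,283), (238,413), (142,420). The crossbar edges run from (100,60) to (137,548) and from (212,50) to (240,541).

```bash
python3 - <<'E'
from h import *
c=cam("wrist")
f=lambda L:np.array(L)/3.2+[225-.35,45-.35]
def rep(n,L,z):
    P=plane(c,f(L),z);e=np.diff(np.r_[P,P[:1]],axis=0);print(n,P.mean(0).round(4),np.linalg.norm(e,axis=1).round(4),"edge dirs",np.degrees(np.arctan2(e[:,1],e[:,0])).round(1))
rep("handle",[(132,288),(234,282),(239,414),(141,421)],.125)
rep("bar",[(100,60),(212,50),(240,541),(136,548)],.070)
rep("base",[(45,60),(258,38),(275,500),(90,515)],.012)
E
```

```text
handle [ 0.5014 -0.1653  0.125 ] [0.0242 0.0326 0.0243 0.0329] edge dirs [   2.8  -86.1 -176.3   93.9]
bar [ 0.5018 -0.1668  0.07  ] [0.0305 0.1442 0.0327 0.1438] edge dirs [   4.3  -85.2 -176.4   93.9]
base [ 0.5038 -0.1691  0.012 ] [0.0689 0.1587 0.0685 0.158 ] edge dirs [   5.   -85.6 -175.6   94.5]
```

```bash
python3 - <<'E'
from h import *
to([.5015,-.1655,.18],94)
E
```

```text
turn [ 0.      0.     -0.0127] shift [0.1319 0.1069 0.3267]
```

>>> send_rows(
  moves="0 0 -0.0127 0.132 0.107 0.327 1;0 0 -0.0127 0.132 0.107 0.327 1;0 0 -0.0127 0.132 0.107 0.327 1",
)

```text
time: 2.52
eef_pos: [0.5012, -0.165, 0.1795]
tcp_rot: [0.682, 0.732, -0.0, -0.001]
contact_force: [-0.6, 0.8, 0.5]
opening: 1.0
finger_force: 0.0
```

```bash
python3 - <<'E'
from h import *
s=ctrl.get_state();print(s["eef_pos"],s["contact_force"])
c=cam("wrist","pics/w2.png")
to([.5015,-.1655,.095],94)
# expected handle top corners
a=np.radians(4);X=np.array([np.cos(a),np.sin(a),0]);Y=np.array([-np.sin(a),np.cos(a),0])
print(proj(c,[np.array([.5015,-.1655,.125])+i*X*.012+j*Y*.016 for i in(-1,1) for j in (-1,1)]).round(0).tolist())
E
```

```text
[ 0.50124667 -0.1650127   0.17951205] [-0.56858679  0.83891317  0.48372035]
turn [0.0001 0.0001 0.0002] shift [ 0.0014 -0.0023  0.4295]
[[237.0, 245.0], [236.0, 197.0], [275.0, 245.0], [276.0, 197.0]]
```

View pics/w2.png

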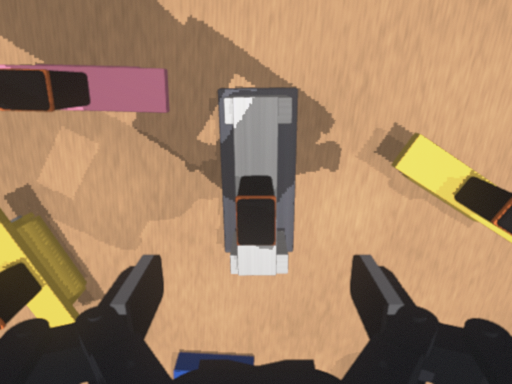

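The wrist view has the handle top at (237–276, 197–245), where I predicted it, centred between the jaws. I'll descend and grip.

>>> send_rows(
  moves="0 0 0 0 0 0.2 1;0 0 0 0 0 0.36 1;0 0 0 0 0 0.43 1;0 0 0 0 0 0.43 1;0 0 0 0 0 0.43 -1;0 0 0 0 0 0.43 -1;0 0 0 0 0 0.43 -1;0 0 0 0 0 0.43 -1;0 0 0 0 0 0.43 -1;0 0 0 0 0 0.43 -1",
  newtons=80,
)

```text
time: 3.82
eef_pos: [0.5018, -0.1654, 0.0947]
tcp_rot: [0.681, 0.732, -0.0, 0.0]
contact_force: [-2.4, 0.7, 5.7]
opening: 0.274
finger_force: 78.9
```

>>> send_rows(
  moves="0 0 0 0 0 -0.05 -1;0 0 0 0 0 -0.15 -1;0 0 0 0 0 -0.3 -1;0 0 0 0 0 -0.5 -1;0 0 0 0 0 -0.75 -1;0 0 0 0 0 -0.95 -1;0 0 0 0 0 -1 -1;0 0 0 0 0 -1 -1",
)

```text
time: 4.82
eef_pos: [0.5012, -0.1649, 0.2928]
tcp_rot: [0.681, 0.732, -0.0, -0.001]
contact_force: [-0.1, 0.4, -3.7]
opening: 0.272
finger_force: 78.8
```

```bash
python3 - <<'E'
from h import *
s=ctrl.get_state();print(s["eef_pos"],s["contact_force"],s["wrist_torque"],s["tcp_rot"])
to([.62,.0,.30],90);
E
```

```text
[ 0.50116552 -0.16490788  0.29282495] [-0.14938069  0.40869569 -3.72469447] [ 0.03621978 -0.01222643  0.02419881] [ 6.81403568e-01  7.31907663e-01 -1.09535430e-04 -5.81209865e-04]
turn [-0.0002 -0.0001  0.0114] shift [ 0.7801  0.6515 -0.0359]
```

>>> send_rows(
  moves="0 0 0.011 0.78 0.65 -0.04 -1;0 0 0.011 0.78 0.65 -0.04 -1;0 0 0.011 0.78 0.65 -0.04 -1;0 0 0.011 0.78 0.65 -0.04 -1",
)

```text
time: 5.32
eef_pos: [0.6201, 0.003, 0.2977]
tcp_rot: [0.705, 0.709, -0.001, -0.003]
contact_force: [-0.0, 0.2, -3.4]
opening: 0.272
finger_force: 79.8
```

>>> send_rows(
  moves="0 0 0 0.3 0 0 -1;0 0 0 0.65 0 0 -1;0 0 0 0.65 0 0 -1;0 0 0 0.65 0 0 -1",
)

```text
time: 5.82
eef_pos: [0.6189, 0.1295, 0.2995]
tcp_rot: [0.706, 0.708, -0.002, -0.001]
contact_force: [0.4, -0.7, -3.6]
opening: 0.271
finger_force: 79.7
```

```bash
python3 - <<'E'
from h import *
s=ctrl.get_state();print(s["eef_pos"])
c=cam("wrist","pics/w3.png");np.save("w3.npy",c["image"])
E
```

```text
[0.61889072 0.12951365 0.29953274]
```

View pics/w3.png

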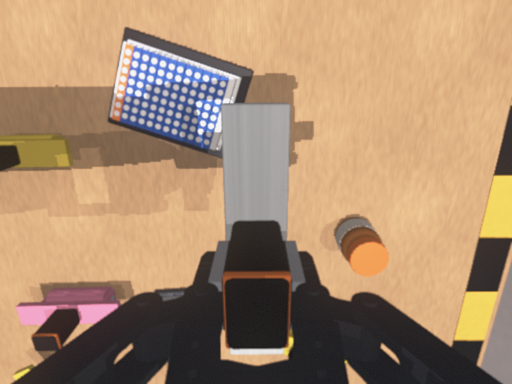

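The plate is in clear view. The orange strip runs from (126,44) to (118,118) and the far end is at about (230,115). The held roller hides only the middle of the picture.

```bash
python3 - <<'E'
from h import *
c=cam("wrist");im=c["image"]
hsv=cv2.cvtColor(im,cv2.COLOR_RGB2HSV).astype(int)
crop=cv2.resize(im[20:165,100:265],None,fx=4,fy=4,interpolation=cv2.INTER_CUBIC);cv2.imwrite("pics/w3c.png",crop[:,:,::-1])
reg=np.zeros(im.shape[:2],np.uint8);cv2.fillConvexPoly(reg,np.array([[126,33],[248,74],[222,152],[111,119]]),1)
for n,m in (("orange",(hsv[...,0]<14)&(hsv[...,1]>140)&(hsv[...,2]>140)),("blue",(hsv[...,0]>95)&(hsv[...,0]<130)&(hsv[...,1]>90))):
    m=(m&(reg>0)).astype(np.uint8);m=cv2.morphologyEx(m,cv2.MORPH_CLOSE,np.ones((5,5),np.uint8))
    ys,xs=np.nonzero(m);r=cv2.minAreaRect(np.c_[xs,ys].astype(np.float32));b=cv2.boxPoints(r)
    print(n,len(xs),np.round(b,1).tolist())
    for z in (.05,.06,.07):
        P=plane(c,b,z);e=np.diff(np.r_[P,P[:1]],axis=0);print(z,P.mean(0).round(4),np.linalg.norm(e,axis=1).round(4),np.degrees(np.arctan2(e[:,1],e[:,0])).round(1))
E
```

```text
orange 54 [[111.5, 118.30000305175781], [117.19999694824219, 90.0], [123.30000305175781, 91.30000305175781], [117.69999694824219, 119.5]]
0.05 [0.4625 0.1838 0.05  ] [0.0326 0.0068 0.0326 0.007 ] [  71.2  -11.1 -108.5  168.6]
0.06 [0.4667 0.1845 0.06  ] [0.0318 0.0067 0.0318 0.0068] [  71.2  -11.1 -108.5  168.6]
0.07 [0.4708 0.1852 0.07  ] [0.0309 0.0065 0.0309 0.0067] [  71.2  -11.1 -108.5  168.6]
blue 4612 [[111.30000305175781, 118.5], [134.0, 45.70000076293945], [229.6999969482422, 75.5999984741211], [206.89999389648438, 148.39999389648438]]
0.05 [0.5232 0.1909 0.05  ] [0.084  0.1059 0.0855 0.1131] [  65.6  -16.6 -109.5  162.3]
0.06 [0.5258 0.1914 0.06  ] [0.0818 0.1031 0.0833 0.1101] [  65.6  -16.6 -109.5  162.3]
0.07 [0.5283 0.1919 0.07  ] [0.0796 0.1003 0.081  0.1072] [  65.6  -16.6 -109.5  162.3]
```

View pics/w3c.png

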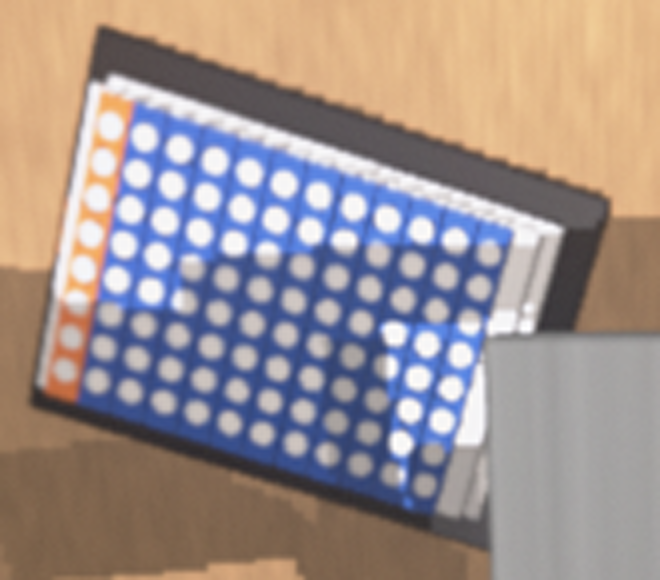

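In the crop, the corner dots are: orange strip (110,126) and (65,371), last strip (489,254) and (425,486). The array corners are at (103,93), (514,233), (437,513) and (47,395).

```bash
python3 - <<'E'
from h import *
c=cam("wrist");t=cam("top");s=cam("side")
f=lambda L:np.array(L)/4+[100-.375,20-.375]
D=[(110,126),(489,254),(425,486),(65,371)];A=[(103,93),(514,233),(437,513),(47,395)]
for z in (.055,.06,.065,.07,.075):
  for n,L in (("dots 99x63",D),("arr 107.5x78",A)):
    P=plane(c,f(L),z);e=np.diff(np.r_[P,P[:1]],axis=0);ax=(P[1]+P[2]-P[0]-P[3]);ay=P[0]+P[1]-P[2]-P[3]
    print(z,n,P.mean(0).round(4),"len",np.linalg.norm(e,axis=1).round(4),"x",np.degrees(np.arctan2(ax[1],ax[0])).round(2),"y",np.degrees(np.arctan2(ay[1],ay[0])).round(2))
# white/blue region centroid in top and side for triangulated height check
for n,k,box in (("top",t,(185,235,165,225)),("side",s,(238,295,218,262))):
    im=k["image"];hsv=cv2.cvtColor(im,cv2.COLOR_RGB2HSV).astype(int);m=(hsv[...,0]>95)&(hsv[...,0]<130)&(hsv[...,1]>90)
    q=np.zeros(m.shape,bool);q[box[2]:box[3],box[0]:box[1]]=1;m=(m&q).astype(np.uint8);m=cv2.morphologyEx(m,cv2.MORPH_CLOSE,np.ones((7,7)))
    ys,xs=np.nonzero(m);b=cv2.boxPoints(cv2.minAreaRect(np.c_[xs,ys].astype(np.float32)));print(n,len(xs),b.round(1).tolist())
E
```

```text
0.055 dots 99x63 [0.5221 0.1914 0.055 ] len [0.1047 0.0666 0.1046 0.0667] x -18.02 y 72.21
0.055 arr 107.5x78 [0.5229 0.1912 0.055 ] len [0.1129 0.0804 0.1136 0.0822] x -17.63 y 72.22
0.06 dots 99x63 [0.5234 0.1916 0.06  ] len [0.1033 0.0657 0.1032 0.0658] x -18.02 y 72.21
0.06 arr 107.5x78 [0.5242 0.1914 0.06  ] len [0.1114 0.0793 0.1121 0.0811] x -17.63 y 72.22
0.065 dots 99x63 [0.5247 0.1919 0.065 ] len [0.1019 0.0648 0.1018 0.0649] x -18.02 y 72.21
0.065 arr 107.5x78 [0.5255 0.1916 0.065 ] len [0.1099 0.0783 0.1106 0.08  ] x -17.63 y 72.22
0.07 dots 99x63 [0.526  0.1921 0.07  ] len [0.1005 0.0639 0.1004 0.064 ] x -18.02 y 72.21
0.07 arr 107.5x78 [0.5268 0.1919 0.07  ] len [0.1084 0.0772 0.1091 0.0789] x -17.63 y 72.22
0.075 dots 99x63 [0.5273 0.1923 0.075 ] len [0.0991 0.0631 0.099  0.0631] x -18.02 y 72.21
0.075 arr 107.5x78 [0.5281 0.1921 0.075 ] len [0.1069 0.0761 0.1076 0.0778] x -17.63 y 72.22
top 0 [[0.0, 0.0], [0.0, 0.0], [0.0, 0.0], [0.0, 0.0]]
side 444 [[246.89999389648438, 239.6999969482422], [248.0, 223.5], [278.0, 225.5], [277.0, 241.6999969482422]]
```

The scale gives strip tops at about z 0.075 and a plate yaw of -18°, with the dot grid square (90.2°). I'll go above the orange strip with the roller aligned.

```bash
python3 - <<'E'
from h import *
to([.4804,.2075,.19],72)
E
```

```text
turn [-0.0001  0.0001  0.05  ] shift [ 0.3972 -0.6971  0.5584]
```

>>> send_rows(
  moves="0 0 0.05 0.397 -0.697 0.1 -1;0 0 0.05 0.397 -0.697 0.1 -1;0 0 0.05 0.397 -0.697 0.1 -1;0 0 0.05 0.397 -0.697 0.3 -1;0 0 0.05 0.397 -0.697 0.558 -1;0 0 0.05 0.397 -0.697 0.558 -1;0 0 0.05 0.397 -0.697 0.558 -1",
)

```text
time: 6.95
eef_pos: [0.4816, 0.2085, 0.1924]
tcp_rot: [0.809, 0.588, 0.001, 0.001]
contact_force: [0.0, 0.5, -2.0]
opening: 0.269
finger_force: 79.9
```

```bash
python3 - <<'E'
from h import *
s=ctrl.get_state();print(s["eef_pos"],s["contact_force"],s["wrist_torque"],s["tcp_rot"],s["qpos"])
to([.4804,.2075,.16],72)
cam("side","pics/s2.png")
c=cam("wrist","pics/w4.png")
for k in range(8): ctrl.read_camera("top") if 0 else None
im=cv2.imread("pics/s2.png")[150:290,190:340];cv2.imwrite("pics/s2c.png",cv2.resize(im,None,fx=4,fy=4,interpolation=cv2.INTER_CUBIC))
E
```

```text
[0.48156212 0.20852892 0.19237016] [ 0.01604327  0.52360656 -2.04079889] [ 0.02180897 -0.09497344 -0.05155074] [8.08615196e-01 5.88336076e-01 1.32464193e-03 6.09783160e-04] [ 2.15193944e-01  3.66364662e-03  1.99370582e+00 -5.64917659e-05
  1.14130713e+00  5.28013063e-01]
turn [ 0.0004 -0.0002  0.0002] shift [-0.0069 -0.0044  0.1618]
```

View pics/s2c.png

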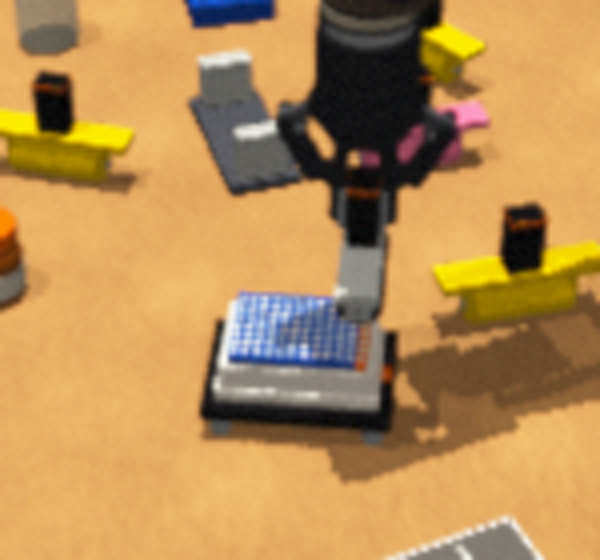

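The side view shows the roller upright over the orange strip, clear of the plate. Now I'll feel down in small steps.

>>> send_rows(
  moves="0 0 0 -0.006 -0.005 0.06 -1;0 0 0 -0.006 -0.005 0.11 -1;0 0 0 -0.006 -0.005 0.14 -1;0 0 0 -0.006 -0.005 0.14 -1;0 0 0 -0.006 -0.005 0.14 -1",
)

```text
time: 7.68
eef_pos: [0.479, 0.208, 0.1624]
tcp_rot: [0.808, 0.589, 0.0, 0.0]
contact_force: [0.8, -0.7, -3.2]
opening: 0.272
finger_force: 80.2
```

>>> send_rows(
  moves="0 0 0 0 0 0.005 -1;0 0 0 0 0 0.01 -1;0 0 0 0 0 0.015 -1;0 0 0 0 0 0.015 -1",
)

```text
time: 8.18
eef_pos: [0.4788, 0.2079, 0.1592]
tcp_rot: [0.808, 0.589, -0.0, -0.0]
contact_force: [0.3, -0.5, -3.1]
opening: 0.273
finger_force: 80.2
```

>>> send_rows(
  moves="0 0 0 0 0 0.005 -1;0 0 0 0 0 0.01 -1;0 0 0 0 0 0.015 -1;0 0 0 0 0 0.015 -1",
)

```text
time: 8.68
eef_pos: [0.4788, 0.2079, 0.1562]
tcp_rot: [0.808, 0.589, -0.0, -0.0]
contact_force: [0.4, -0.9, -3.6]
opening: 0.269
finger_force: 80.2
```

>>> send_rows(
  moves="0 0 0 0.001 0.005 0.005 -1;0 0 0 0.001 0.005 0.01 -1;0 0 0 0.001 0.005 0.01 -1",
)

```text
time: 9.05
eef_pos: [0.4798, 0.2078, 0.1542]
tcp_rot: [0.808, 0.589, -0.0, -0.0]
contact_force: [-0.4, 1.0, -3.2]
opening: 0.266
finger_force: 80.2
```

>>> send_rows(
  moves="0 0 0 0 0 0.005 -1;0 0 0 0 0 0.01 -1;0 0 0 0 0 0.01 -1",
)

```text
time: 9.43
eef_pos: [0.4798, 0.2078, 0.1522]
tcp_rot: [0.808, 0.589, -0.0, -0.0]
contact_force: [0.7, -0.4, -3.4]
opening: 0.272
finger_force: 80.2
```

>>> send_rows(
  moves="0 0 0 0 0 0.005 -1;0 0 0 0 0 0.01 -1;0 0 0 0 0 0.01 -1",
)

```text
time: 9.8
eef_pos: [0.4798, 0.2078, 0.1502]
tcp_rot: [0.808, 0.589, -0.0, -0.0]
contact_force: [-0.6, -0.3, -3.6]
opening: 0.273
finger_force: 80.2
```

>>> send_rows(
  moves="0 0 0 0 0 0.005 -1;0 0 0 0 0 0.01 -1;0 0 0 0 0 0.01 -1",
)

```text
time: 10.18
eef_pos: [0.4806, 0.2078, 0.1496]
tcp_rot: [0.808, 0.589, 0.001, 0.001]
contact_force: [-0.6, -0.9, 5.3]
opening: 0.269
finger_force: 81.1
```

>>> send_rows(
  moves="0 0 0 0 0 0.005 -1;0 0 0 0 0 0.01 -1;0 0 0 0 0 0.01 -1",
)

```text
time: 10.55
eef_pos: [0.481, 0.2077, 0.148]
tcp_rot: [0.808, 0.589, 0.001, 0.001]
contact_force: [-0.7, -2.3, 5.6]
opening: 0.272
finger_force: 81.3
```

>>> send_rows(
  moves="0 0 0 0 0 0.005 -1;0 0 0 0 0 0.005 -1",
)

```text
time: 10.8
eef_pos: [0.4811, 0.2077, 0.1471]
tcp_rot: [0.808, 0.589, 0.001, 0.001]
contact_force: [-0.7, -1.2, 6.3]
opening: 0.273
finger_force: 81.3
```

>>> send_rows(
  moves="0 0 0 0 0 0.005 -1;0 0 0 0 0 0.005 -1",
)

```text
time: 11.05
eef_pos: [0.4813, 0.2076, 0.1464]
tcp_rot: [0.808, 0.589, 0.001, 0.001]
contact_force: [-1.7, -2.2, 7.6]
opening: 0.272
finger_force: 81.8
```

>>> send_rows(
  moves="0 0 0 0 0 0.0025 -1;0 0 0 0 0 0.0025 -1",
)

```text
time: 11.3
eef_pos: [0.4815, 0.2076, 0.1464]
tcp_rot: [0.808, 0.589, 0.001, 0.001]
contact_force: [-1.5, -3.0, 8.9]
opening: 0.275
finger_force: 81.9
```

>>> send_rows(
  moves="0 0 0 0 0 0.0025 -1;0 0 0 0 0 0.0025 -1",
)

```text
time: 11.55
eef_pos: [0.4816, 0.2076, 0.1464]
tcp_rot: [0.808, 0.589, 0.001, 0.001]
contact_force: [-3.3, -3.2, 10.9]
opening: 0.272
finger_force: 82.1
```

>>> send_rows(
  moves="0 0 0 0 0.01 0.001 -1;0 0 0 0 0.02 0.001 -1;0 0 0 0 0.03 0.001 -1;0 0 0 0 0.04 0.001 -1",
)

```text
time: 12.05
eef_pos: [0.4894, 0.2051, 0.1464]
tcp_rot: [0.808, 0.589, 0.001, 0.002]
contact_force: [-2.1, -3.6, 11.4]
opening: 0.273
finger_force: 82.2
```

>>> send_rows(
  moves="0 0 0 0 0.01 0 -1;0 0 0 0 0.02 0 -1;0 0 0 0 0.03 0 -1;0 0 0 0 0.04 0 -1",
)

```text
time: 12.55
eef_pos: [0.4968, 0.2028, 0.1464]
tcp_rot: [0.808, 0.589, 0.001, 0.001]
contact_force: [-3.0, -3.2, 10.6]
opening: 0.27
finger_force: 82.2
```

>>> send_rows(
  moves="0 0 0 0 0.01 0.0015 -1;0 0 0 0 0.02 0.002 -1;0 0 0 0 0.03 0.002 -1;0 0 0 0 0.04 0.002 -1",
)

```text
time: 13.05
eef_pos: [0.5045, 0.2004, 0.1463]
tcp_rot: [0.808, 0.589, 0.001, 0.001]
contact_force: [-3.4, -3.0, 13.0]
opening: 0.273
finger_force: 82.3
```

>>> send_rows(
  moves="0 0 0 0 0.01 0 -1;0 0 0 0 0.02 0 -1;0 0 0 0 0.03 0 -1;0 0 0 0 0.04 0 -1",
)

```text
time: 13.55
eef_pos: [0.5119, 0.198, 0.1464]
tcp_rot: [0.808, 0.589, 0.001, 0.001]
contact_force: [-3.9, -2.5, 11.8]
opening: 0.27
finger_force: 82.2
```

>>> send_rows(
  moves="0 0 0 0 0.01 0 -1;0 0 0 0 0.02 0 -1;0 0 0 0 0.03 0 -1;0 0 0 0 0.04 0 -1",
)

```text
time: 14.05
eef_pos: [0.5193, 0.1957, 0.1464]
tcp_rot: [0.808, 0.589, 0.001, 0.001]
contact_force: [-4.4, -2.2, 13.3]
opening: 0.273
finger_force: 82.3
```

>>> send_rows(
  moves="0 0 0 0 0.01 0 -1;0 0 0 0 0.02 0 -1;0 0 0 0 0.03 0 -1;0 0 0 0 0.04 0 -1",
)

```text
time: 14.55
eef_pos: [0.5271, 0.1932, 0.1464]
tcp_rot: [0.808, 0.589, 0.001, 0.001]
contact_force: [-4.2, -1.6, 13.5]
opening: 0.276
finger_force: 82.3
```

>>> send_rows(
  moves="0 0 0 0 0.01 0 -1;0 0 0 0 0.02 0 -1;0 0 0 0 0.03 0 -1;0 0 0 0 0.04 0 -1",
)

```text
time: 15.05
eef_pos: [0.5346, 0.1908, 0.1464]
tcp_rot: [0.808, 0.589, 0.001, 0.001]
contact_force: [-4.4, -0.5, 12.8]
opening: 0.272
finger_force: 82.3
```

>>> send_rows(
  moves="0 0 0 0 0.01 0 -1;0 0 0 0 0.02 0 -1;0 0 0 0 0.03 0 -1;0 0 0 0 0.04 0 -1",
)

```text
time: 15.55
eef_pos: [0.5425, 0.1883, 0.1464]
tcp_rot: [0.808, 0.589, 0.002, 0.001]
contact_force: [-4.2, 0.3, 13.3]
opening: 0.269
finger_force: 82.2
```

>>> send_rows(
  moves="0 0 0 0 0.01 0 -1;0 0 0 0 0.02 0 -1;0 0 0 0 0.03 0 -1;0 0 0 0 0.04 0 -1",
)

```text
time: 16.05
eef_pos: [0.5505, 0.1857, 0.1464]
tcp_rot: [0.808, 0.589, 0.002, 0.002]
contact_force: [-4.3, -1.6, 12.0]
opening: 0.269
finger_force: 82.2
```

>>> send_rows(
  moves="0 0 0 0 0.01 0 -1;0 0 0 0 0.02 0 -1;0 0 0 0 0.03 0 -1;0 0 0 0 0.04 0 -1",
)

```text
time: 16.55
eef_pos: [0.5582, 0.1833, 0.1464]
tcp_rot: [0.808, 0.589, 0.002, 0.002]
contact_force: [-1.5, -2.5, 10.1]
opening: 0.274
finger_force: 82.1
```

>>> send_rows(
  moves="0 0 0 0 0.01 0 -1;0 0 0 0 0.02 0 -1;0 0 0 0 0.03 0 -1;0 0 0 0 0.04 0 -1",
)

```text
time: 17.05
eef_pos: [0.5657, 0.1809, 0.1464]
tcp_rot: [0.808, 0.589, 0.002, 0.001]
contact_force: [-2.6, -0.9, 10.7]
opening: 0.272
finger_force: 82.1
```

>>> send_rows(
  moves="0 0 0 0 0.01 0.002 -1;0 0 0 0 0.02 0.002 -1;0 0 0 0 0.03 0.002 -1;0 0 0 0 0.04 0.002 -1",
)

```text
time: 17.55
eef_pos: [0.5742, 0.1782, 0.1464]
tcp_rot: [0.808, 0.589, 0.003, 0.002]
contact_force: [-0.8, -1.9, 11.2]
opening: 0.271
finger_force: 82.1
```

>>> send_rows(
  moves="0 0 0 0 0.008 0 -1;0 0 0 0 0.014 0 -1;0 0 0 0 0.014 0 -1",
)

```text
time: 17.92
eef_pos: [0.5771, 0.1773, 0.1463]
tcp_rot: [0.808, 0.589, 0.003, 0.003]
contact_force: [-0.2, -1.7, 10.3]
opening: 0.268
finger_force: 82.0
```

>>> send_rows(
  moves="0 0 0 0 0 -0.04 -1;0 0 0 0 0 -0.12 -1;0 0 0 0 0 -0.25 -1;0 0 0 0 0 -0.45 -1;0 0 0 0 0 -0.75 -1;0 0 0 0 0 -0.75 -1;0 0 0 0 0 -0.75 -1",
)

```text
time: 18.8
eef_pos: [0.5733, 0.1776, 0.2915]
tcp_rot: [0.808, 0.589, -0.001, -0.0]
contact_force: [0.6, -0.4, -4.2]
opening: 0.27
finger_force: 80.6
```

```bash
python3 - <<'E'
from h import *
s=ctrl.get_state();print(s["eef_pos"],s["contact_force"],s["wrist_torque"],s["tcp_rot"])
to([.60,.08,.30],90)
E
```

```text
[0.57331896 0.1775677  0.29149442] [ 0.63492436 -0.35597925 -4.1546805 ] [-0.01610321  0.05317933  0.00802647] [ 8.08300175e-01  5.88770253e-01 -5.30223802e-04 -3.68283754e-04]
turn [-0.0002  0.     -0.0496] shift [-0.4234  0.2765 -0.0427]
```

```bash
python3 - <<'E'
from h import *
to([.619,.1295,.2995],90)
E
```

```text
turn [-0.0002  0.     -0.0496] shift [-0.1587  0.2911 -0.0403]
```

>>> send_rows(
  moves="0 0 -0.0496 -0.159 0.291 -0.04 -1;0 0 -0.0496 -0.159 0.291 -0.04 -1;0 0 -0.0496 -0.159 0.291 -0.04 -1;0 0 -0.0496 -0.159 0.291 -0.04 -1",
)

```text
time: 19.3
eef_pos: [0.6185, 0.1298, 0.2982]
tcp_rot: [0.708, 0.707, -0.001, -0.001]
contact_force: [-0.5, -0.2, -2.8]
opening: 0.267
finger_force: 80.8
```

```bash
python3 - <<'E'
from h import *
s=ctrl.get_state();print(s["eef_pos"],s["tcp_rot"])
c=cam("wrist");im=c["image"];o=np.load("w3.npy")
f=lambda i:cv2.resize(i[20:165,100:265],None,fx=2.4,fy=2.4,interpolation=cv2.INTER_CUBIC)
g=lambda i:i[100:352,180:360]
top=np.hstack([f(o),f(im)]);bot=np.hstack([g(o),g(im)]);bot=cv2.copyMakeBorder(bot,0,0,0,top.shape[1]-bot.shape[1],cv2.BORDER_CONSTANT)
cv2.imwrite("pics/cmp.png",np.vstack([top,bot])[:,:,::-1])
to([.5018,-.04,.2995],94)
E
```

```text
[0.61850513 0.12982627 0.29816432] [ 0.70764549  0.70656516 -0.00129854 -0.00135989]
turn [-0.0004 -0.     -0.0112] shift [-0.8503 -0.5834 -0.0021]
```

View pics/cmp.png

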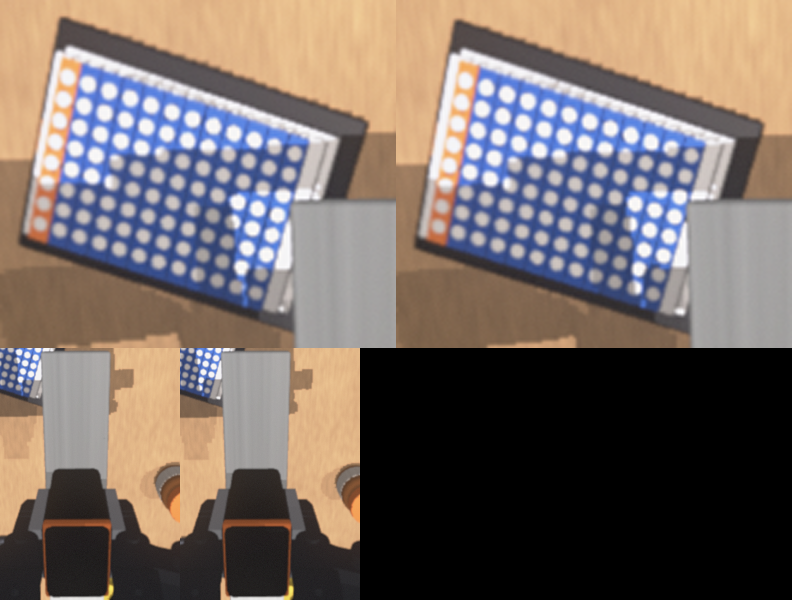

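The comparison shows the whole strip grid sitting evenly lower, and the roller unmoved in the grip. I'll return it to the stand.

>>> send_rows(
  moves="0 0 -0.0112 -0.85 -0.583 -0.002 -1;0 0 -0.0112 -0.85 -0.583 -0.002 -1;0 0 -0.0112 -0.85 -0.583 -0.002 -1;0 0 -0.0112 -0.85 -0.583 -0.002 -1;0 0 -0.0112 -0.85 -0.583 -0.002 -1",
)

```text
time: 19.98
eef_pos: [0.5025, -0.0407, 0.3009]
tcp_rot: [0.683, 0.731, 0.001, 0.0]
contact_force: [0.8, 1.4, -2.9]
opening: 0.27
finger_force: 81.0
```

```bash
python3 - <<'E'
from h import *
to([.5018,-.1654,.20],94)
E
```

```text
turn [ 0.0002 -0.0001 -0.0003] shift [-0.6218 -0.0464  0.5044]
```

>>> send_rows(
  moves="0 0 0 -0.3 -0.022 0 -1;0 0 0 -0.622 -0.046 0 -1;0 0 0 -0.622 -0.046 0.2 -1;0 0 0 -0.622 -0.046 0.4 -1;0 0 0 -0.622 -0.046 0.504 -1;0 0 0 -0.622 -0.046 0.504 -1;0 0 0 -0.622 -0.046 0.504 -1;0 0 0 -0.622 -0.046 0.504 -1",
)

```text
time: 20.98
eef_pos: [0.5037, -0.1654, 0.2018]
tcp_rot: [0.682, 0.732, 0.0, 0.002]
contact_force: [-0.5, -0.3, -2.9]
opening: 0.275
finger_force: 80.8
```

```bash
python3 - <<'E'
from h import *
s=ctrl.get_state();print(s["eef_pos"],s["qpos"])
to([.5018,-.1654,.10],94)
E
```

```text
[ 0.50368337 -0.16538038  0.20180107] [-5.08818047e-01  5.38170544e-03  1.97366877e+00  1.70984970e-04
  1.15919968e+00 -5.79723605e-01]
turn [0.0005 0.0003 0.0002] shift [ 0.0014 -0.0109  0.509 ]
```

>>> send_rows(
  moves="0.0005 0.0003 0 0.001 -0.01 0.15 -1;0.0005 0.0003 0 0.001 -0.01 0.31 -1;0.0005 0.0003 0 0.001 -0.01 0.31 -1;0.0005 0.0003 0 0.001 -0.01 0.31 -1",
)

```text
time: 21.48
eef_pos: [0.5016, -0.1658, 0.1398]
tcp_rot: [0.682, 0.731, -0.0, -0.0]
contact_force: [0.2, 0.0, -2.1]
opening: 0.272
finger_force: 80.5
```

```bash
python3 - <<'E'
from h import *
s=ctrl.get_state();print(s["eef_pos"],s["contact_force"])
to([.5018,-.1654,.097],94)
E
```

```text
[ 0.50158804 -0.16581398  0.13983221] [ 0.20774949  0.03530908 -2.13939817]
turn [-0.0001 -0.      0.0001] shift [0.0019 0.0013 0.2142]
```

>>> send_rows(
  moves="0 0 0 0.002 0.001 0.07 -1;0 0 0 0.002 0.001 0.13 -1;0 0 0 0.002 0.001 0.17 -1;0 0 0 0.002 0.001 0.2 -1;0 0 0 0.002 0.001 0.214 -1;0 0 0 0.002 0.001 0.214 -1",
)

```text
time: 22.22
eef_pos: [0.5008, -0.1649, 0.0953]
tcp_rot: [0.682, 0.731, -0.0, -0.001]
contact_force: [0.5, -0.1, -2.6]
opening: 0.268
finger_force: 81.0
```

>>> send_rows(
  moves="0 0 0 0 0 0.005 -1;0 0 0 0 0 0.0075 -1;0 0 0 0 0 0.0075 -1",
)

```text
time: 22.6
eef_pos: [0.5009, -0.1649, 0.0947]
tcp_rot: [0.682, 0.732, -0.0, -0.001]
contact_force: [-2.5, 1.3, 5.1]
opening: 0.268
finger_force: 81.8
```

>>> send_rows(
  moves="0 0 0 0 0 -0.004 -1;0 0 0 0 0 -0.004 -0.2;0 0 0 0 0 -0.004 0.2;0 0 0 0 0 -0.004 0.6;0 0 0 0 0 -0.004 1;0 0 0 0 0 -0.004 1;0 0 0 0 0 -0.004 1;0 0 0 0 0 -0.004 1",
)

```text
time: 23.6
eef_pos: [0.5005, -0.1648, 0.0944]
tcp_rot: [0.682, 0.731, -0.0, -0.002]
contact_force: [-0.2, -0.7, -0.4]
opening: 1.002
finger_force: 0.0
```

>>> send_rows(
  moves="0 0 0 0 0 -0.05 1;0 0 0 0 0 -0.2 1;0 0 0 0 0 -0.45 1;0 0 0 0 0 -0.75 1;0 0 0 0 0 -0.75 1;0 0 0 0 0 -0.75 1",
)

```text
time: 24.35
eef_pos: [0.5009, -0.1649, 0.2449]
tcp_rot: [0.682, 0.732, -0.0, -0.001]
contact_force: [0.1, -0.3, -0.8]
opening: 1.0
finger_force: 0.0
```

```bash
python3 - <<'E'
from h import *
s=ctrl.get_state();print(s["eef_pos"],s["opening"],s["time"])
c=cam("wrist");im=c["image"];o=cv2.imread("pics/top0.png");t=cam("top")["image"][:,:,::-1]
cv2.imwrite("pics/end.png",np.hstack([cv2.resize(im[60:300,150:360,::-1],None,fx=1.6,fy=1.6),cv2.resize(t[110:290,180:340],(341,384))]))
a=np.radians(4);X=np.array([np.cos(a),np.sin(a),0]);Y=np.array([-np.sin(a),np.cos(a),0])
print((((proj(c,[np.array([.501,-.165,.125])+i*X*.012+j*Y*.016 for i in(-1,1) for j in (-1,1)]))-[150,60])*1.6).round(0).tolist())
E
```

```text
[ 0.50086077 -0.16493364  0.24486195] 0.9999263747925462 24.35
[[146.0, 235.0], [145.0, 174.0], [193.0, 235.0], [194.0, 174.0]]
```

View pics/end.png

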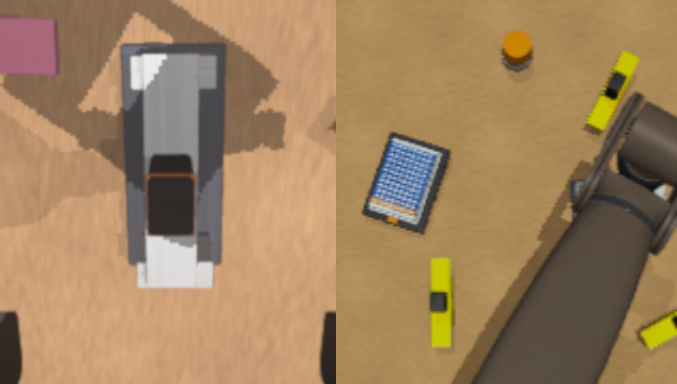

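The roller is back on its stand and upright at (146–194, 174–235), matching the prediction. Everything else is in place, so I'm handing in.

```bash
python3 -c "
from plant import ctrl
print(ctrl.sign_off())"
```

```text
the job is handed in; nothing more can be done
None
```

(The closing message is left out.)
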